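# Index the swivel fixture and hand over the bearing housing

### The job

Draw the spring index pin of the swivel fixture, turn the fixture one hole so that its channel faces the empty round stand, and let the pin drop fully home in that hole. Then slide the bearing housing along the channel, without lifting it, until its whole foot is on that stand; leave it upright, the fixture still pinned, and do not disturb the other housing, the wrench or the tin.

Things in the scene. Friction and masses are not known exactly. Their poses are not given: they have to be found in the camera images.
- index_base: Fixed round grey base of the swivel fixture, 210 mm across, bolted to the bench; origin under its centre on the bench, z up along the swivel axis. Its flat top flange is 45 mm above the bench and has six 12 mm index holes, 60 degrees apart, on a circle of 88 mm radius.
- turntable (a joint): Angle of the turning part about the base's vertical axis, rad: 0 at the start with the pin in a hole, positive anticlockwise from above, neighbouring holes at +1.047 and -1.047, stops at 2.6 either way. Slight friction; it stays where left. It is a 140 mm aluminium disc with the index plunger on a lug on one side and a steel channel pointing out over the flange on the opposite side.
- plunger (a joint): Lift of the spring index pin, m: 0 fully home, about 0.010 with its tip on the flange between holes, 0.020 at the upper stop. A spring pulls it down, about 6 N when home, 8 N fully drawn. The pin is 9 mm thick with a round tip and drops by itself into a hole when within 3 mm of it; let go elsewhere it rests on the flange and drops in as the turntable is pushed to the hole.
- plunger_knob (a point): Middle of the black knob of the index plunger, 88 mm from the swivel axis, 109 mm above the bench when the pin is home; it moves with turntable and pin. The knob is upright and round, 25 mm thick, its lower end 14 mm below this point, with a 31 mm rim from 11 to 18 mm above this point. Beneath it is a 20 mm tube down to the lug, whose top is 62 mm above the bench.
- channel_mouth (a point): Middle of the outer end of the channel, on its floor, 104 mm from the swivel axis, opposite the plunger. x axis points back to the swivel axis and on to the plunger, z up. The channel is straight and open at both ends, ending 36 mm past the axis on the plunger side; 54 mm wide inside, floor 66 mm above the bench, side walls 12 mm high.
- housing: Grey bearing housing in the channel near its mouth, loose, about 0.4 kg: foot 50 mm along the channel (its x axis) by 44 mm wide and 12 mm thick, above it a round barrel 40 mm across lying across the channel; 50 mm high. Origin at the centre of the foot's underside, starting about 70 mm from the swivel axis.
- stand_empty: The empty receiving stand: fixed round white plate 120 mm across on a dark post, top 64 mm above the bench, its centre 171 mm from the swivel axis, 60 degrees to one side or the other of where the channel points at the start. Origin under its centre on the bench. When the channel faces it there is a 7 mm gap between mouth and plate and the plate is 2 mm lower.
- stand_full: The same stand on the other side of the channel, 60 degrees the other way, holding the other housing. Origin under its centre on the bench.
- other_housing: An equal housing already standing on the other stand. Origin at the centre of its underside. Leave it.
- wrench: Steel wrench lying on the bench beside the fixture. Leave it.
- tin: Plain metal tin, 60 mm across and 90 mm high, standing on the bench beside the fixture. Origin under its centre. Leave it.

How it is judged:
On the way, in this order (a step that is already met when the one before it is completed fails the run):
1. the index pin is drawn clear of its hole (value of joint plunger above 0.009 m), for 0.1 s.
2. the channel faces the empty stand with the pin fully home (within 2 mm), the housing still in the channel (y of stand_empty in the frame of channel_mouth between -0.014 and 0.014 m and x of stand_empty in the frame of channel_mouth below -0.04 m and value of joint plunger below 0.002 m and x of housing in the frame of channel_mouth above 0.005 m and z of housing in the frame of channel_mouth below 0.01 m), for 0.3 s.
At the end, for the whole second after the job is handed in: The housing stands upright and at rest on the empty stand, its centre within 32 mm of the stand's centre (whole foot on the plate); the channel still faces that stand (within 14 mm at the stand's centre) and the index pin is home within 2 mm; the other housing has moved less than 20 mm (y of stand_empty in the frame of channel_mouth between -0.014 and 0.014 m and x of stand_empty in the frame of channel_mouth below -0.04 m and value of joint plunger below 0.002 m and horizontal distance between housing and stand_empty below 0.032 m and height (world z) of housing between 0.061 and 0.069 m and angle between housing's own z axis and vertical below 0.08 rad and linear speed of housing below 0.01 m/s and distance of other_housing from where it was at the start of the episode below 0.02 m); the robot touches nothing.
It fails at once if the housing is lifted more than 15 mm off the channel floor (height (world z) of housing above 0.081 m).
It fails at once if the housing is pushed off towards the bench (height (world z) of housing below 0.05 m).
It fails at once if the other housing is shifted by 20 mm or more (distance of other_housing from where it was at the start of the episode above 0.02 m).
It fails at once if the wrench or the tin is shifted by 30 mm or more (distance of any of wrench, tin from where it was at the start of the episode above 0.03 m).
It also fails if it takes over 54 s, if anything falls off the work surface, if the arm or the gripper's body presses on something with over 40 N, if the wrist force passes 120 N, or if a joint passes its speed limit or range.

### The arm

A 6-joint arm with a two-finger parallel gripper is mounted at the origin on the work surface. World frame = base frame: x ahead of the robot, y to its left, z up, the work surface at z = 0. Lengths are in m, angles in rad, forces in N, time in s.
With the tool pointing down it reaches from about 0.425 to 0.95 m from the base axis. Payload 3.5 kg.
Tool frame: the origin (TCP) lies on the centre line of the jaws, within the pads' length; the fingertips stand 25 mm ahead of it and the grasp point (between the pads) lies 6 mm ahead of it; y points along the fingers, z is the direction in which the jaws open and shut, and the axes are right-handed (so a half turn about y gives the same grasp; the last joint's range is limited). The gripper opens to 85 mm and grips with 20 to 120 N. Pads are 22 mm wide; open, the fingers measure 114 mm over their backs; the gripper's body (76 mm by 85 mm) begins 54 mm behind the grasp point. The pads swing forward as they close: fully open they stand 13 mm farther back than shut.
Start: joints at [-1.394, 0.286, 1.577, -0, 1.279, -0.15], TCP at [0.217, -0.639, 0.256] pointing down, gripper open.
Joint ranges: [-2.77, 2.77], [-0.9, 2.22], [0.21, 2.48], [-1.53, 4.67], [0.24, 2.81], [-2.84, 2.84]. Speed limits (rad/s): [2.79, 2.79, 3.14, 3.14, 3.14, 3.14].

### API

Orientations are given as a unit quaternion [x, y, z, w].
In Python, from plant import ctrl gives the robot as it stands.
- The arm moves only by the tool arm_command, never from a script. Its argument "steps" is a list of rows, each an object with "hand": the opening, from 0 (shut) to 1 (fully open); "travel": the shift along the tool's x, y, z in units of 0.3 m (1.0 is 0.3 m), a list of three; "rotation": the turn, a rotation vector about the tool's x, y, z in units of 30 degrees (1.0 is 30 degrees), a list of three. A call has 1 to 20 rows; each row shifts and turns the pose as measured when the row begins, along the tool's axes as they then stand; what a row does not reach is not made up. A row lasts 1/8 s, in which the tool goes at most 62.5 mm and 10.7 degrees, less where a joint would pass 70% of its speed; a pose out of reach is approached as far as the arm can. A call with a number of a shift or a turn outside -1 to 1 is refused whole. A call with a gripper value outside its range is refused whole. The fingers move at their own pace and stop on an object; "grip_force" is the grip in N (left out, the last holds). Time passes only in rows, so rows that do not move let the fingers close. It gives the time, the measured TCP pose, the force and the opening at its end, in the units of the state.
- ctrl.get_state(): the state, without advancing time (a new reading comes with each control period).
- ctrl.read_camera(name): name is "scene" or "side" or "wrist"; returns (picture, depth): 480x640x3 uint8, blue, green, red; 480x640 float32, m along the optical axis (not along the pixel's ray), 0 where there is no reading.
- ctrl.camera_params(name): a dict with "fx", "fy", "cx", "cy" (pixels), "extrinsics" (4x4, takes a point from camera to world coordinates); the wrist camera has in their place "tool_from_camera" (4x4, takes a point from camera to tool coordinates, whose origin is the TCP and whose axes are the tool frame's). Camera axes: x right, y down, z forward; pixel columns grow to the right and rows downward; lengths in m; the calibration is good to about 2 mm. A picture is of the moment at which its call begins: read the wrist's pose just before it. camera_params takes no time and is no camera call.
- ctrl.sign_off(): hands the job in, once; it reports no verdict.
Trained networks look in the newest picture that a camera, given by its name, has taken for a name from the list of things; names that differ only in an ending like _2 or _b are one class to them, and where a whole thing is asked for, a point or a joint stands for the part that bears it (a point fixed in the world has none). Each returns a list of dicts, best first, with "score" (0 to 1); they miss things now and then, are a little off and sometimes report something else, mostly with a low value. They report only what shows in the picture. A call takes as long as a camera call.
- ctrl.masks_of(camera, thing): "region" (480x640 bool, what is visible of it) and "at" ([column, row] in pixels, amid what is visible of it).
The state is a dict: "time": time; "qpos": joint angles; "dq": joint speeds; "joint_efforts": joint torques, N m; "eef_pos": TCP position; "tcp_rot": TCP orientation; "contact_force": force on the tool from outside, world axes, zero at the start; "wrist_torque": the same for the moment, N m; "opening": opening from 0.0 (shut) to 1.0 (fully open).
Only numpy, scipy, OpenCV 4.12 (cv2) and the standard library are available. Lean on these libraries where they do the work, as an engineer would, in place of code of your own. Each camera call takes 0.05 s, during which the arm holds its last target.

## Working session

There is one attempt and no reset: what is moved stays moved. The work goes in short steps, Python scripts to look and compute and a tool call to move; the robot and the scene stay as the last step left them, time stands still between calls to the robot, and variables do not carry over. Pictures are saved under pics/ and viewed, and the job is handed in when it is done.

Besides the shell and the picture viewer there is one more tool, called after "Call:" as name(argument=value, ...), one argument or row to a line, values as JSON. arm_command: Moves the arm, as the interface text tells. Shifts and turns lie within -1 to 1; 1 stands for 0.3 m of shift or 30 degrees of turn. Its arguments: {"type":"object","properties":{"steps":{"type":"array","items":{"type":"object","properties":{"hand":{"type":"number"},"travel":{"type":"array","items":{"type":"number","minimum":-1,"maximum":1}},"rotation":{"type":"array","items":{"type":"number","minimum":-1,"maximum":1}}}}},"grip_force":{"type":"number"}},"required":["steps"]}

```bash
mkdir -p pics; ls; cat > h.py <<'E'
import numpy as np, cv2
from plant import ctrl
from scipy.spatial.transform import Rotation as R
def shot(cam,fn):
    s=ctrl.get_state(); im,d=ctrl.read_camera(cam); cv2.imwrite('pics/'+fn+'.png',im); np.save('pics/'+fn+'.npy',d); return im,d,s
def T(cam,s=None):
    p=ctrl.camera_params(cam)
    if cam!='wrist': return p,np.array(p['extrinsics'])
    M=np.eye(4);M[:3,:3]=R.from_quat(s['tcp_rot']).as_matrix();M[:3,3]=s['eef_pos']
    return p,M@np.array(p['tool_from_camera'])
def cloud(cam,d,s=None):
    p,E=T(cam,s); v,u=np.mgrid[0:480,0:640]
    P=np.stack([(u-p['cx'])/p['fx']*d,(v-p['cy'])/p['fy']*d,d],-1)
    W=P@E[:3,:3].T+E[:3,3]; W[d<=0]=np.nan; return W
def st():
    s=ctrl.get_state(); M=R.from_quat(s['tcp_rot']).as_matrix()
    print('t',s['time'],'p',np.round(s['eef_pos'],4),'F',np.round(s['contact_force'],1),'op',round(s['opening'],3));print(np.round(M,3).tolist(), np.round(s['qpos'],3)); return s,M
E
python3 - <<'E'
from h import *
st()
for c in ['scene','side']: shot(c,c+'0')
st()
E
```

```text
pics
t 0.0 p [ 0.2166 -0.6387  0.2549] F [ 0.4 -0.1  0.6] op 1.0
[[-0.947, -0.0, 0.321], [-0.321, 0.002, -0.947], [-0.0, -1.0, -0.002]] [-1.394  0.287  1.578 -0.     1.279 -0.15 ]
t 0.1 p [ 0.2166 -0.6387  0.2551] F [ 0.1  1.  -0.4] op 1.001
[[-0.947, -0.0, 0.321], [-0.321, 0.002, -0.947], [-0.0, -1.0, -0.002]] [-1.394  0.287  1.578 -0.     1.279 -0.15 ]
```

View pics/scene0.png

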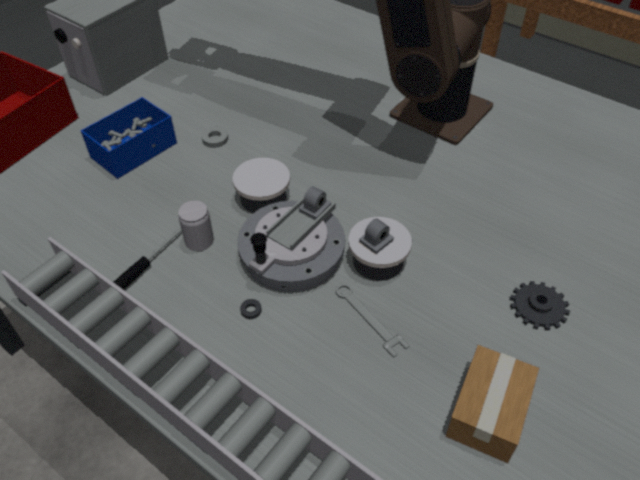

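View pics/side0.png

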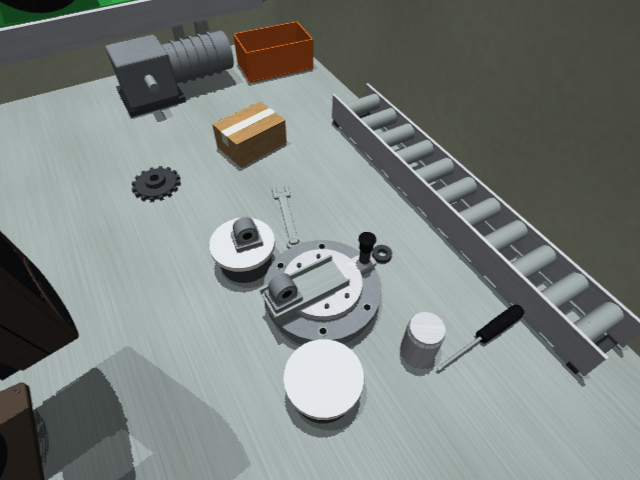

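Both views show the fixture with the knob (scene 259,243; side 367,244), the empty plate (scene 262,180; side 324,378), and the full plate (scene 380,242; side 242,245).

```bash
python3 - <<'E'
from h import *
for c in ['scene','side']:
    im,d,s=shot(c,c+'1'); W=cloud(c,d)
    for n in ['stand_empty','stand_full','index_base','plunger_knob','housing','turntable','tin','wrench']:
        for r in ctrl.masks_of(c,n)[:2]:
            m=r['region']; P=W[m]; P=P[~np.isnan(P[:,0])]
            if len(P)==0: continue
            print(c,n,round(r['score'],2),np.round(r['at']),m.sum(),'med',np.round(np.median(P,0),3),'min',np.round(np.percentile(P,2,0),3),'max',np.round(np.percentile(P,98,0),3))
            if n.startswith('stand'):
                Q=P[abs(P[:,2]-.064)<.006]
                if len(Q)>50:
                    (x,y),rr=cv2.minEnclosingCircle(Q[:,:2].astype(np.float32)); print('   circle',x,y,rr,np.median(Q[:,2]))
print(ctrl.get_state()['time'])
E
```

```text
scene stand_empty 0.87 [261. 181.] 2331 med [ 0.508 -0.147  0.065] min [ 0.447 -0.205  0.007] max [ 0.556 -0.096  0.069]
   circle 0.5009292364120483 -0.15458424389362335 0.06301647424697876 0.06538759895817825
scene stand_full 0.88 [383. 254.] 2407 med [0.517 0.16  0.064] min [0.443 0.089 0.004] max [0.554 0.199 0.069]
   circle 0.4962967038154602 0.14332370460033417 0.061906732618808746 0.06541120832670944
scene index_base 0.83 [285. 244.] 7533 med [0.607 0.02  0.052] min [ 0.501 -0.096  0.008] max [0.685 0.094 0.126]
scene index_base 0.4 [198. 225.] 1432 med [ 0.682 -0.161  0.071] min [ 0.647 -0.205  0.003] max [ 0.701 -0.146  0.094]
scene plunger_knob 0.66 [258. 245.] 293 med [0.675 0.    0.126] min [ 0.657 -0.019  0.098] max [0.685 0.01  0.131]
scene housing 0.85 [317. 203.] 674 med [0.519 0.004 0.094] min [ 0.434 -0.037  0.005] max [0.533 0.018 0.119]
scene housing 0.51 [197. 227.] 1322 med [ 0.683 -0.16   0.073] min [ 0.649 -0.196  0.011] max [ 0.701 -0.146  0.094]
scene turntable 0.87 [289. 238.] 3832 med [0.596 0.004 0.066] min [ 0.506 -0.067  0.052] max [0.685 0.061 0.128]

[... 713 characters left out ...]
0628967939496653
side index_base 0.91 [331. 291.] 9231 med [ 0.582 -0.034  0.059] min [ 0.481 -0.105  0.031] max [0.675 0.086 0.122]
side plunger_knob 0.81 [367. 244.] 306 med [ 0.666 -0.01   0.124] min [ 0.655 -0.019  0.097] max [0.682 0.007 0.127]
side housing 0.64 [285. 295.] 981 med [ 0.502 -0.017  0.094] min [ 0.482 -0.027  0.066] max [0.531 0.011 0.115]
side turntable 0.75 [327. 279.] 5057 med [ 0.586 -0.015  0.063] min [ 0.481 -0.073  0.05 ] max [0.676 0.055 0.125]
side tin 0.71 [420. 338.] 1906 med [ 0.657 -0.184  0.081] min [ 0.64  -0.206  0.001] max [ 0.693 -0.152  0.09 ]
side wrench 0.89 [286. 218.] 624 med [0.619 0.204 0.006] min [ 0.587  0.132 -0.002] max [0.654 0.282 0.009]
1.0
```

Call:
arm_command(
  steps=[
    {"hand": 1, "travel": [-0.162, 0.01, -0.117]},
    {"hand": 1, "travel": [-0.162, 0.01, -0.117]},
    {"hand": 1, "travel": [-0.162, 0.01, -0.117]},
    {"hand": 1, "travel": [-0.162, 0.01, -0.117]},
    {"hand": 1, "travel": [-0.162, 0.01, -0.117]},
    {"hand": 1, "travel": [-0.162, 0.01, -0.117]},
    {"hand": 1, "travel": [-0.162, 0.01, -0.117]},
    {"hand": 1, "travel": [-0.162, 0.01, -0.117]},
    {"hand": 1, "travel": [-0.162, 0.01, -0.117]},
    {"hand": 1, "travel": [-0.162, 0.01, -0.117]},
    {"hand": 1, "travel": [0, 0, 0], "rotation": [0, 0.3, 0]},
    {"hand": 1, "travel": [0, 0, 0], "rotation": [0, 0.3, 0]},
  ],
)

```text
$.steps[0]: bad value
```

```bash
cat >> h.py <<'E'
def to(target):
    s,M=st(); d=M.T@(np.array(target)-s['eef_pos']); print('tool d units',np.round(d/0.3,3))
E
python3 - <<'E'
from h import *
to([.67,-.005,.2])
shot('wrist','w0')
E
```

```text
t 1.0 p [ 0.2167 -0.6393  0.2563] F [ 0.7  0.6 -0.5] op 1.0
[[-0.947, 0.0, 0.321], [-0.321, -0.0, -0.947], [-0.0, -1.0, 0.0]] [-1.394  0.286  1.577  0.     1.279 -0.15 ]
tool d units [-2.11   0.188 -1.517]
```

View pics/w0.png

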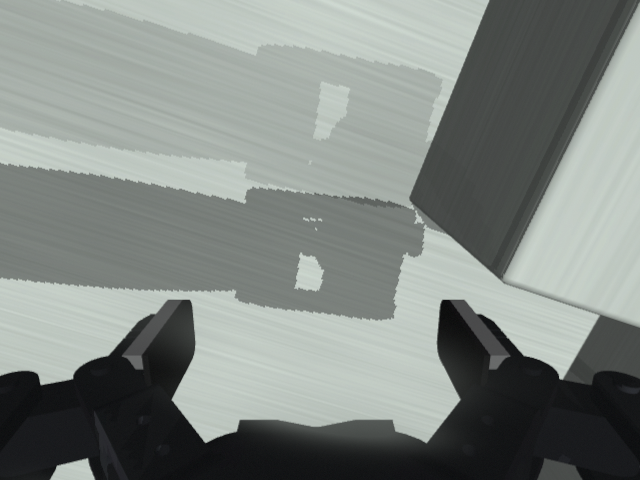

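The wrist view shows only bench and a box at the right; the move was refused, probably because rows lacked a rotation.

```bash
python3 - <<'E'
from h import *
d=np.load('pics/w0.npy'); s=ctrl.get_state(); W=cloud('wrist',d,s)
for p in [(300,100),(250,450),(100,500),(200,600),(380,600),(50,320),(150,50)]: print(p,np.round(W[p],3))
E
```

```text
(300, 100) [ 0.05  -0.472  0.001]
(250, 450) [ 0.209 -0.779  0.001]
(100, 500) [ 0.329 -0.721  0.112]
(200, 600) [ 0.29  -0.745  0.201]
(380, 600) [ 0.249 -0.697  0.295]
(50, 320) [ 0.336 -0.604  0.001]
(150, 50) [ 0.18  -0.402  0.001]
```

Call:
arm_command(
  steps=[
    {"hand": 1, "travel": [-0.162, 0.01, -0.117], "rotation": [0, 0, 0]},
    {"hand": 1, "travel": [-0.162, 0.01, -0.117], "rotation": [0, 0, 0]},
  ],
)

```text
time: 1.3
eef_pos: [0.2852, -0.5428, 0.2501]
tcp_rot: [0.113, -0.697, 0.699, -0.113]
contact_force: [0.6, -0.7, 0.1]
opening: 1.002
```

Call:
arm_command(
  steps=[
    {"hand": 1, "travel": [-0.162, 0.01, -0.117], "rotation": [0, 0, 0]},
    {"hand": 1, "travel": [-0.162, 0.01, -0.117], "rotation": [0, 0, 0]},
    {"hand": 1, "travel": [-0.162, 0.01, -0.117], "rotation": [0, 0, 0]},
    {"hand": 1, "travel": [-0.162, 0.01, -0.117], "rotation": [0, 0, 0]},
    {"hand": 1, "travel": [-0.162, 0.01, -0.117], "rotation": [0, 0, 0]},
    {"hand": 1, "travel": [-0.162, 0.01, -0.117], "rotation": [0, 0, 0]},
    {"hand": 1, "travel": [-0.162, 0.01, -0.117], "rotation": [0, 0, 0]},
    {"hand": 1, "travel": [-0.162, 0.01, -0.117], "rotation": [0, 0, 0]},
    {"hand": 1, "travel": [0, 0, 0], "rotation": [0, 0.3, 0]},
    {"hand": 1, "travel": [0, 0, 0], "rotation": [0, 0.3, 0]},
  ],
)

```text
time: 2.55
eef_pos: [0.5762, -0.1366, 0.2271]
tcp_rot: [-0.002, -0.705, 0.709, -0.003]
contact_force: [0.5, 1.1, 0.1]
opening: 0.998
```

```bash
python3 - <<'E'
from h import *
to([.67,-.005,.2])
im,d,s=shot('wrist','w1'); W=cloud('wrist',d,s)
m=(W[...,2]>.115)&(W[...,2]<.135)&(abs(W[...,0]-.67)<.05)&(abs(W[...,1])<.05)
print(m.sum(),np.nanmedian(W[m],0) if m.sum() else '')
E
```

```text
t 2.55 p [ 0.5762 -0.1366  0.2271] F [0.5 1.1 0.1] op 0.998
[[-1.0, 0.007, 0.002], [-0.002, -0.006, -1.0], [-0.007, -1.0, 0.006]] [-0.403  0.127  1.817 -0.003  1.188  1.167]
tool d units [-0.313  0.09  -0.439]
3319 [ 0.67106158 -0.00802044  0.12701577]
```

View pics/w1.png

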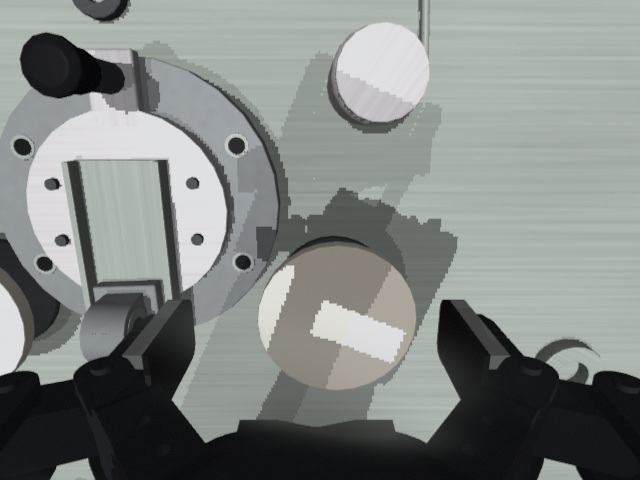

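The wrist view shows the knob upper left (57,65), flange holes at (22,146), (237,146), (45,263), (243,263), channel running down to the housing, empty plate at (337,315), tin at (380,75).

```bash
python3 - <<'E'
from h import *
from scipy.optimize import least_squares
s=ctrl.get_state(); p,E=T('wrist',s)
def ray(u,v,z):
    r=E[:3,:3]@np.array([(u-p['cx'])/p['fx'],(v-p['cy'])/p['fy'],1]); return E[:3,3]+r*(z-E[2,3])/r[2]
H=np.array([ray(u,v,.045)[:2] for u,v in [(22,146),(237,146),(45,263),(243,263)]])
print(H)
f=lambda q:np.linalg.norm(H-q[:2],axis=1)-.088
q=least_squares(f,[.58,-.005]); print('C',q.x,q.fun, np.degrees(np.arctan2(*(H-q.x).T[::-1])))
d=np.load('pics/w1.npy');W=cloud('wrist',d,s)
m=(abs(W[...,2]-.064)<.004)&(np.hypot(W[...,0]-.498,W[...,1]+.154)<.07)
(x,y),r=cv2.minEnclosingCircle(W[m][:,:2].astype(np.float32)); print('E',x,y,r)
# channel walls inner edges at floor
for a in [(92,280),(66,165),(178,280),(168,160)]: print(np.round(ray(*a,.078),4))
E
```

```text
[[ 0.62795284  0.07086149]
 [ 0.62773522 -0.0827077 ]
 [ 0.53948488  0.0699372 ]
 [ 0.53898357 -0.08276345]]
C [ 0.58390569 -0.00620808] [0.00076864 0.00016587 0.00015505 0.00076216] [  60.25097845  -60.18997031  120.2579707  -120.40409313]
E 0.4989880621433258 -0.15445201098918915 0.0604206919670105
[0.5384 0.0168 0.078 ]
[0.6177 0.0221 0.078 ]
[ 0.5382 -0.0429  0.078 ]
[ 0.6208 -0.0439  0.078 ]
```

Call:
arm_command(
  steps=[
    {"hand": 1, "travel": [-0.105, 0.03, -0.145], "rotation": [0, 0, 0]},
    {"hand": 1, "travel": [-0.105, 0.03, -0.145], "rotation": [0, 0, 0]},
    {"hand": 1, "travel": [-0.105, 0.03, -0.145], "rotation": [0, 0, 0]},
    {"hand": 1, "travel": [0, 0, 0], "rotation": [0, 0, 0]},
  ],
)

```text
time: 3.1
eef_pos: [0.6741, -0.0046, 0.2002]
tcp_rot: [-0.002, -0.705, 0.71, -0.004]
contact_force: [-0.5, -0.8, 0.4]
opening: 1.001
```

```bash
python3 - <<'E'
from h import *
to([.671,-.007,.126])
E
```

```text
t 3.1 p [ 0.6741 -0.0046  0.2002] F [-0.5 -0.8  0.4] op 1.001
[[-1.0, 0.009, 0.003], [-0.003, -0.007, -1.0], [-0.009, -1.0, 0.007]] [-0.155  0.327  1.632 -0.006  1.173  1.415]
tool d units [0.013 0.247 0.006]
```

Call:
arm_command(
  steps=[
    {"hand": 1, "travel": [0.006, 0.12, 0.003], "rotation": [0, 0, 0]},
    {"hand": 1, "travel": [0.006, 0.1, 0.003], "rotation": [0, 0, 0]},
    {"hand": 1, "travel": [0, 0.03, 0], "rotation": [0, 0, 0]},
    {"hand": 1, "travel": [0, 0, 0], "rotation": [0, 0, 0]},
  ],
)

```text
time: 3.6
eef_pos: [0.6719, -0.0098, 0.1261]
tcp_rot: [-0.002, -0.704, 0.71, -0.007]
contact_force: [0.8, 0.6, 0.1]
opening: 1.001
```

```bash
python3 - <<'E'
from h import *
to([.671,-.007,.126])
im,d,s=shot('wrist','w2'); W=cloud('wrist',d,s)
m=(W[...,2]>.115)&(W[...,2]<.135)&(abs(W[...,0]-.67)<.04)&(abs(W[...,1]+.005)<.03)
print(m.sum(),np.nanmedian(W[m],0) if m.sum() else '')
E
```

```text
t 3.6 p [ 0.6719 -0.0098  0.1261] F [0.8 0.6 0.1] op 1.001
[[-1.0, 0.013, 0.007], [-0.008, -0.009, -1.0], [-0.013, -1.0, 0.009]] [-0.163  0.399  1.683 -0.008  1.045  1.404]
tool d units [ 0.003  0.    -0.01 ]
6370 [ 0.6740763  -0.00557083  0.12712951]
```

View pics/w2.png

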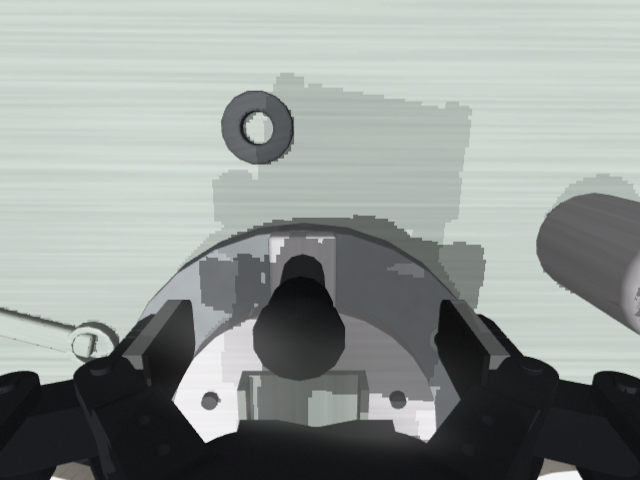

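The knob is between the pads, about 4 mm left of centre (298,330); I correct and close.

Call:
arm_command(
  steps=[
    {"hand": 1, "travel": [0, 0, -0.013], "rotation": [0, 0, 0]},
    {"hand": 0, "travel": [0, 0, 0], "rotation": [0, 0, 0]},
    {"hand": 0, "travel": [0, 0, 0], "rotation": [0, 0, 0]},
    {"hand": 0, "travel": [0, 0, 0], "rotation": [0, 0, 0]},
    {"hand": 0, "travel": [0, 0, 0], "rotation": [0, 0, 0]},
    {"hand": 0, "travel": [0, 0, 0], "rotation": [0, 0, 0]},
  ],
  grip_force=50,
)

```text
time: 4.4
eef_pos: [0.6744, -0.0053, 0.1319]
tcp_rot: [-0.005, -0.704, 0.71, -0.01]
contact_force: [0.1, 1.3, -0.4]
opening: 0.327
```

```bash
python3 - <<'E'
from h import *
st()
E
```

```text
t 4.4 p [ 0.6744 -0.0053  0.1319] F [ 0.1  1.3 -0.4] op 0.327
[[-1.0, 0.021, 0.007], [-0.007, -0.009, -1.0], [-0.021, -1.0, 0.009]] [-0.156  0.394  1.679 -0.006  1.047  1.41 ]
```

Call:
arm_command(
  steps=[
    {"hand": 0, "travel": [0, -0.025, 0], "rotation": [0, 0, 0]},
    {"hand": 0, "travel": [0, -0.025, 0], "rotation": [0, 0, 0]},
    {"hand": 0, "travel": [0, 0, 0], "rotation": [0, 0, 0]},
  ],
)

```text
time: 4.78
eef_pos: [0.6742, -0.0053, 0.1427]
tcp_rot: [-0.006, -0.704, 0.71, -0.011]
contact_force: [4.4, 1.3, -8.4]
opening: 0.321
```

```bash
python3 - <<'E'
from h import *
st(); shot('side','s2')
im,d,s=shot('wrist','w3')
im=cv2.imread('pics/s2.png')[170:370,220:460]; cv2.imwrite('pics/s2c.png',cv2.resize(im,None,fx=3,fy=3))
E
```

```text
t 4.775 p [ 0.6742 -0.0053  0.1427] F [ 4.4  1.3 -8.4] op 0.321
[[-1.0, 0.023, 0.007], [-0.007, -0.009, -1.0], [-0.023, -1.0, 0.009]] [-0.156  0.38   1.675 -0.006  1.063  1.41 ]
```

View pics/s2c.png

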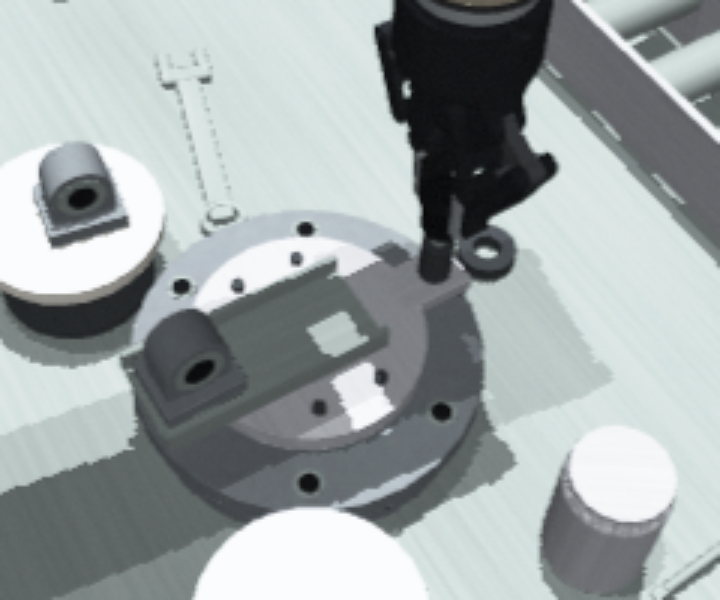

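View pics/w3.png

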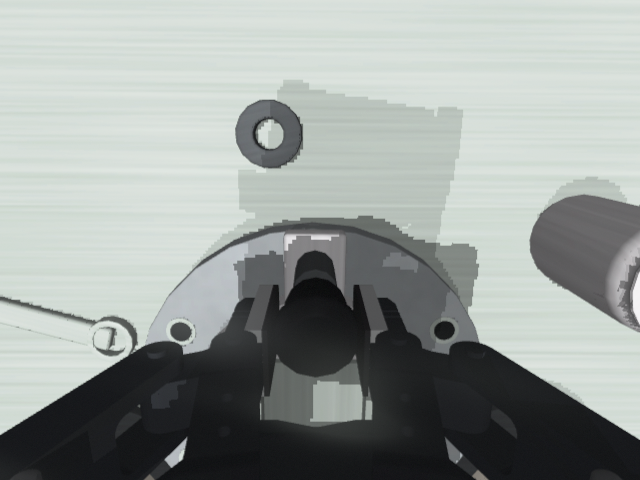

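The knob is gripped, and −8.4 N says the spring is drawn. Lift a bit more, then begin the arc.

Call:
arm_command(
  steps=[
    {"hand": 0, "travel": [0, -0.016, 0], "rotation": [0, 0, -0.02]},
    {"hand": 0, "travel": [0, 0, 0], "rotation": [0, 0, 0]},
    {"hand": 0, "travel": [0.0016, 0, -0.0307], "rotation": [0, -0.2, 0]},
    {"hand": 0, "travel": [0.0016, 0, -0.0307], "rotation": [0, -0.2, 0]},
  ],
)

```text
time: 5.38
eef_pos: [0.6726, 0.0127, 0.1426]
tcp_rot: [0.072, -0.7, 0.706, -0.082]
contact_force: [5.7, 2.0, -8.6]
opening: 0.324
```

```bash
cat >> h.py <<'E'
def pol():
    s,M=st(); v=s['eef_pos'][:2]-np.array([.583,-.006]); print('ang',np.degrees(np.arctan2(v[1],v[0])),'r',np.hypot(*v),'toolyaw',np.degrees(np.arctan2(-M[1,0],-M[0,0])))
E
python3 - <<'E'
from h import *
pol()
E
```

```text
t 5.375 p [0.6726 0.0127 0.1426] F [ 5.7  2.  -8.6] op 0.324
[[-0.976, 0.015, 0.216], [-0.216, -0.007, -0.976], [-0.013, -1.0, 0.01]] [-0.13   0.381  1.674 -0.006  1.071  1.226]
ang 11.815463202731395 r 0.09150280170593779 toolyaw 12.472320883903395
```

Call:
arm_command(
  steps=[
    {"hand": 0, "travel": [0, -0.02, 0], "rotation": [0, 0, 0]},
    {"hand": 0, "travel": [0, -0.015, 0], "rotation": [0, 0, 0]},
    {"hand": 0, "travel": [0, -0.005, 0], "rotation": [0, 0, 0]},
  ],
)

```text
time: 5.75
eef_pos: [0.6722, 0.014, 0.151]
tcp_rot: [0.072, -0.7, 0.705, -0.083]
contact_force: [6.3, 1.2, -9.5]
opening: 0.329
```

```bash
python3 - <<'E'
from h import *
pol()
im,d,s=shot('wrist','w4')
E
```

```text
t 5.75 p [0.6722 0.014  0.151 ] F [ 6.3  1.2 -9.5] op 0.329
[[-0.976, 0.016, 0.217], [-0.218, -0.006, -0.976], [-0.014, -1.0, 0.009]] [-0.129  0.37   1.671 -0.004  1.083  1.225]
ang 12.659177780585976 r 0.09146749215039729 toolyaw 12.56437751412543
```

View pics/w4.png

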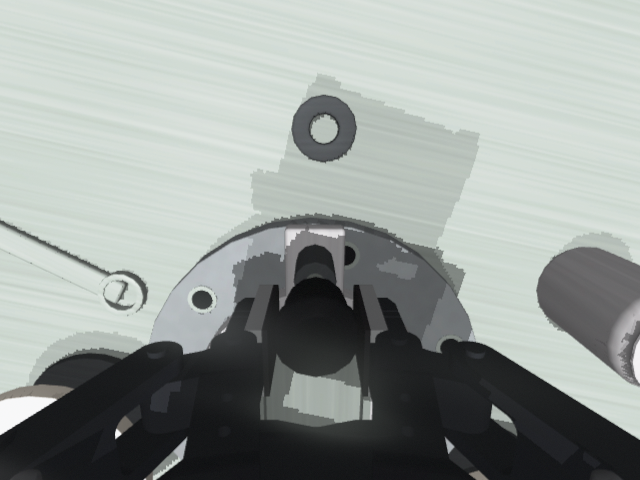

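The first hole is now visible beside the lug (347,255), so the turntable has turned. Continue the arc.

Call:
arm_command(
  steps=[
    {"hand": 0, "travel": [0.0016, 0, -0.0315], "rotation": [0, -0.2, 0]},
    {"hand": 0, "travel": [0.0016, 0, -0.0315], "rotation": [0, -0.2, 0]},
    {"hand": 0, "travel": [0.0016, 0, -0.0315], "rotation": [0, -0.2, 0]},
    {"hand": 0, "travel": [0.0016, 0, -0.0315], "rotation": [0, -0.2, 0]},
    {"hand": 0, "travel": [0.0016, 0, -0.0315], "rotation": [0, -0.2, 0]},
    {"hand": 0, "travel": [0.0016, 0, -0.0315], "rotation": [0, -0.2, 0]},
  ],
)

```text
time: 6.55
eef_pos: [0.6431, 0.0639, 0.1434]
tcp_rot: [0.29, -0.64, 0.645, -0.301]
contact_force: [5.1, 1.4, -7.7]
opening: 0.323
```

```bash
python3 - <<'E'
from h import *
pol()
E
```

```text
t 6.55 p [0.6431 0.0639 0.1434] F [ 5.1  1.4 -7.7] op 0.323
[[-0.651, 0.018, 0.759], [-0.759, -0.001, -0.651], [-0.011, -1.0, 0.014]] [-0.058  0.325  1.745  0.     1.053  0.651]
ang 49.3052987321838 r 0.09212992851891555 toolyaw 49.37011853676674
```

Call:
arm_command(
  steps=[
    {"hand": 0, "travel": [0.0016, -0.004, -0.0315], "rotation": [0, -0.2, 0]},
    {"hand": 0, "travel": [0.001, -0.004, -0.023], "rotation": [0, -0.15, 0]},
    {"hand": 0, "travel": [0, -0.003, 0], "rotation": [0, 0, 0]},
  ],
)

```text
time: 6.92
eef_pos: [0.6278, 0.0747, 0.1434]
tcp_rot: [0.35, -0.609, 0.614, -0.36]
contact_force: [4.1, 1.4, -8.0]
opening: 0.324
```

```bash
python3 - <<'E'
from h import *
pol()
im,d,s=shot('wrist','w5')
E
```

```text
t 6.925 p [0.6278 0.0747 0.1434] F [ 4.1  1.4 -8. ] op 0.324
[[-0.495, 0.016, 0.869], [-0.869, 0.0, -0.495], [-0.008, -1.0, 0.013]] [-4.200e-02  2.980e-01  1.780e+00  1.000e-03  1.048e+00  4.750e-01]
ang 60.943084994373244 r 0.09229502667556296 toolyaw 60.338668819935876
```

View pics/w5.png

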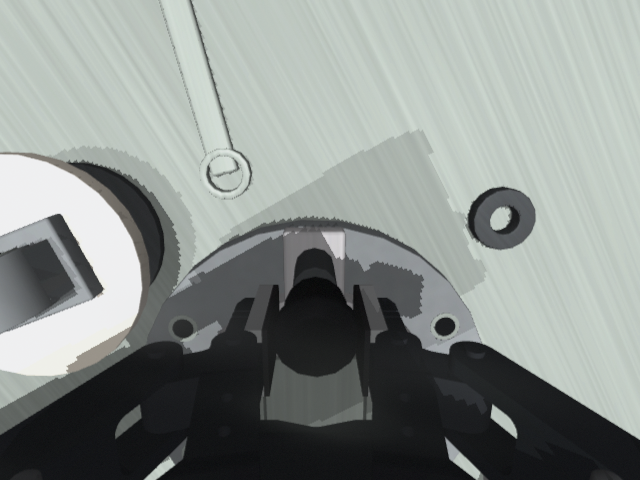

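The lug sits symmetric between the neighbouring holes (183,327) and (445,326), matching the start view. Lower the pin.

Call:
arm_command(
  steps=[
    {"hand": 0, "travel": [0, 0.02, 0], "rotation": [0, 0, 0]},
    {"hand": 0, "travel": [0, 0.015, 0], "rotation": [0, 0, 0]},
    {"hand": 0, "travel": [0, 0.012, 0], "rotation": [0, 0, 0]},
    {"hand": 0, "travel": [0, 0, 0], "rotation": [0, 0, 0]},
  ],
)

```text
time: 7.48
eef_pos: [0.629, 0.0741, 0.1319]
tcp_rot: [0.35, -0.61, 0.614, -0.359]
contact_force: [2.3, 2.4, -7.5]
opening: 0.322
```

```bash
python3 - <<'E'
from h import *
pol()
E
```

```text
t 7.475 p [0.629  0.0741 0.1319] F [ 2.3  2.4 -7.5] op 0.322
[[-0.498, 0.015, 0.867], [-0.867, 0.0, -0.498], [-0.008, -1.0, 0.012]] [-4.300e-02  3.150e-01  1.782e+00  1.000e-03  1.030e+00  4.780e-01]
ang 60.1371269255453 r 0.0923360325819676 toolyaw 60.10873814772069
```

Call:
arm_command(
  steps=[
    {"hand": 0, "travel": [0, 0.015, 0], "rotation": [0, 0, 0]},
    {"hand": 0, "travel": [0, 0.015, 0], "rotation": [0, 0, 0]},
    {"hand": 0, "travel": [0, 0, 0], "rotation": [0, 0, 0]},
  ],
)

```text
time: 7.85
eef_pos: [0.6291, 0.0741, 0.132]
tcp_rot: [0.351, -0.61, 0.614, -0.357]
contact_force: [1.0, 2.5, -8.7]
opening: 0.326
```

```bash
python3 - <<'E'
from h import *
pol()
shot('side','s5');shot('scene','c5')
a=cv2.imread('pics/s5.png')[170:370,220:460];b=cv2.imread('pics/c5.png')[150:310,190:430]
cv2.imwrite('pics/s5c.png',np.vstack([cv2.resize(a,(400,320)),cv2.resize(b,(400,267))]))
E
```

```text
t 7.85 p [0.6291 0.0741 0.132 ] F [ 1.   2.5 -8.7] op 0.326
[[-0.499, 0.01, 0.866], [-0.866, -0.0, -0.499], [-0.005, -1.0, 0.009]] [-0.043  0.317  1.779  0.     1.035  0.48 ]
ang 60.084546858648764 r 0.0923841968227963 toolyaw 60.055244778352936
```

View pics/s5c.png

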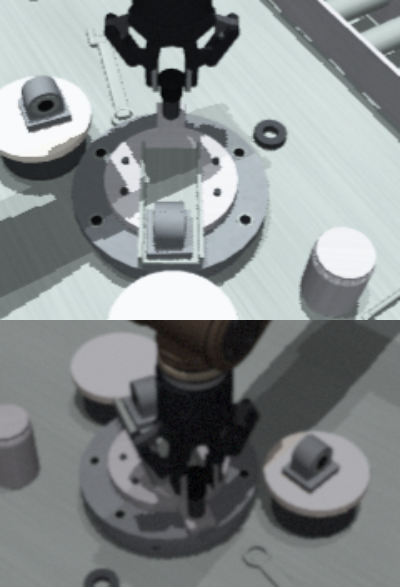

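Fixture faces the stand. z is back at its gripping height (0.132), though the force still reads −8.7 N. Release and check the knob height.

Call:
arm_command(
  steps=[
    {"hand": 1, "travel": [0, 0, 0], "rotation": [0, 0, 0]},
    {"hand": 1, "travel": [0, 0, 0], "rotation": [0, 0, 0]},
    {"hand": 1, "travel": [0, 0, 0], "rotation": [0, 0, 0]},
    {"hand": 1, "travel": [0, -0.1, 0], "rotation": [0, 0, 0]},
    {"hand": 1, "travel": [0, -0.15, 0], "rotation": [0, 0, 0]},
    {"hand": 1, "travel": [0, -0.1, 0], "rotation": [0, 0, 0]},
    {"hand": 1, "travel": [0, 0, 0], "rotation": [0, 0, 0]},
  ],
)

```text
time: 8.82
eef_pos: [0.6297, 0.072, 0.2401]
tcp_rot: [0.35, -0.609, 0.616, -0.357]
contact_force: [-0.4, 0.5, 0.2]
opening: 1.001
```

```bash
python3 - <<'E'
from h import *
pol()
im,d,s=shot('wrist','w6'); W=cloud('wrist',d,s)
m=(W[...,2]>.115)&(W[...,2]<.155)&(abs(W[...,0]-.627)<.04)&(abs(W[...,1]-.07)<.03)
print(m.sum(),np.nanmedian(W[m],0) if m.sum() else '',np.nanpercentile(W[m][:,2],[5,50,95]))
ims,ds,_=shot('side','s6'); W=cloud('side',ds)
m=(W[...,2]>.115)&(W[...,2]<.155)&(abs(W[...,0]-.627)<.025)&(abs(W[...,1]-.07)<.025)
print('side',m.sum(),np.nanpercentile(W[m],[5,50,95],axis=0))
E
```

```text
t 8.825 p [0.6297 0.072  0.2401] F [-0.4  0.5  0.2] op 1.001
[[-0.501, 0.014, 0.866], [-0.866, -0.004, -0.501], [-0.004, -1.0, 0.014]] [-0.045  0.204  1.706 -0.004  1.218  0.481]
ang 59.092328651440596 r 0.09086157135090846 toolyaw 59.95929110607089
1994 [0.62847431 0.07082513 0.12716405] [0.12456959 0.12716405 0.12869145]
side 197 [[0.61278015 0.05651215 0.12054328]
 [0.62416397 0.06697424 0.12473742]
 [0.63729417 0.0802379  0.12685538]]
```

View pics/w6.png

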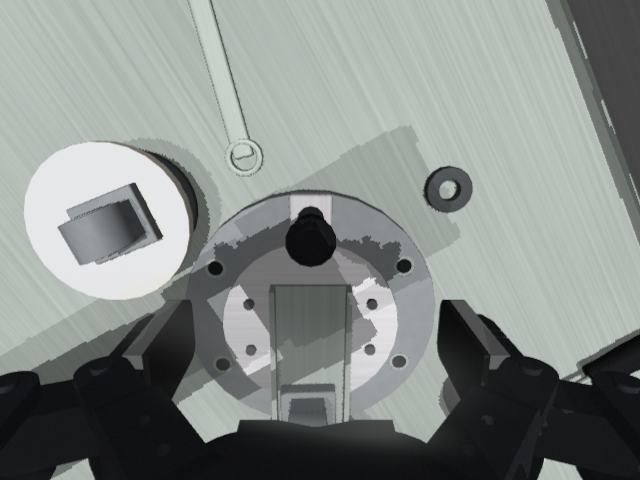

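Knob top is at 0.127, the same as at the start, so the pin is home. The channel in view runs straight down with the housing at (308,400).

```bash
python3 - <<'E'
from h import *
d=np.load('pics/s6.npy'); W=cloud('side',d); C=np.array([.583,-.006]); u=np.array([-.492,-.870]);u/=np.linalg.norm(u); n=np.array([-u[1],u[0]])
P=W.reshape(-1,3); P=P[~np.isnan(P[:,0])]; a=(P[:,:2]-C)@u; b=(P[:,:2]-C)@n
for lo,hi in [(.07,.078),(.079,.09),(.09,.105),(.105,.12)]:
    m=(P[:,2]>lo)&(P[:,2]<hi)&(a>-.03)&(a<.12)&(abs(b)<.035)
    print(lo,m.sum(),np.round(np.percentile(a[m],[2,50,98]),3),np.round(np.percentile(b[m],[2,50,98]),3))
to([C[0]+.012*u[0],C[1]+.012*u[1],.17])
c=d.copy(); im=cv2.imread('pics/s6.png')[200:440,230:430]; cv2.imwrite('pics/s6c.png',cv2.resize(im,None,fx=2.5,fy=2.5))
E
```

```text
0.07 641 [-0.025  0.073  0.103] [-0.032 -0.005  0.029]
0.079 70 [-0.009  0.095  0.099] [-0.03  -0.005  0.023]
0.09 140 [0.073 0.094 0.096] [-0.019 -0.004  0.011]
0.105 346 [0.061 0.08  0.092] [-0.017 -0.003  0.009]
t 8.925 p [0.6279 0.0721 0.2361] F [ 0.3 -0.1 -0.8] op 1.001
[[-0.501, 0.007, 0.866], [-0.866, -0.003, -0.501], [-0.0, -1.0, 0.008]] [-0.045  0.206  1.71  -0.003  1.218  0.481]
tool d units [ 0.34   0.22  -0.001]
```

View pics/s6c.png

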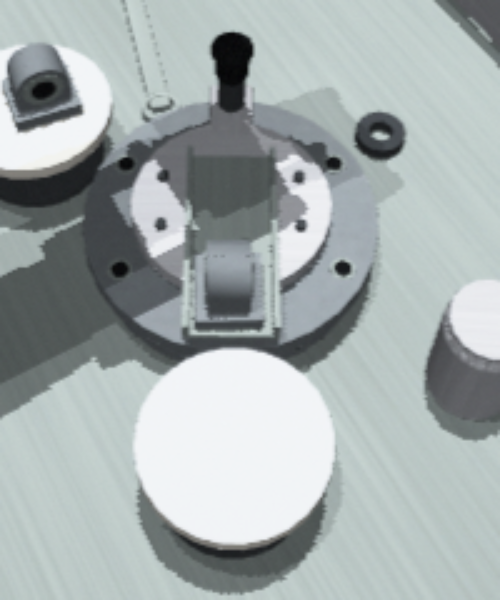

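Call:
arm_command(
  steps=[
    {"hand": 0.12, "travel": [0.12, 0, 0], "rotation": [0, 0, 0]},
    {"hand": 0.12, "travel": [0.12, 0.02, 0], "rotation": [0, 0, 0]},
    {"hand": 0.12, "travel": [0.1, 0.1, 0], "rotation": [0, 0, 0]},
    {"hand": 0.12, "travel": [0, 0.1, 0], "rotation": [0, 0, 0]},
    {"hand": 0.12, "travel": [0, 0, 0], "rotation": [0, 0, 0]},
    {"hand": 0.12, "travel": [0, 0, 0], "rotation": [0, 0, 0]},
  ],
)

```text
time: 9.68
eef_pos: [0.5699, -0.0181, 0.1564]
tcp_rot: [-0.357, 0.614, -0.611, 0.35]
contact_force: [-1.0, -0.4, -0.3]
opening: 0.118
```

```bash
cat >> h.py <<'E'
C=np.array([.583,-.006]); u=np.array([-.492,-.870]);u/=np.linalg.norm(u); n=np.array([-u[1],u[0]])
def ab():
    s,M=st(); v=s['eef_pos'][:2]-C; print('a',v@u,'b',v@n,'toolx·u',M[:2,0]@u)
E
python3 - <<'E'
from h import *
ab(); to([*(C+.012*u),.098])
im,d,s=shot('wrist','w7')
E
```

```text
t 9.675 p [ 0.5699 -0.0181  0.1564] F [-1.  -0.4 -0.3] op 0.118
[[-0.5, -0.011, 0.866], [-0.866, -0.001, -0.5], [0.006, -1.0, -0.009]] [-0.208  0.167  1.912 -0.004  1.074  0.317]
a 0.017028367776556273 b -0.005439409076710543 toolx·u 0.9999381807736076
t 9.675 p [ 0.5699 -0.0181  0.1564] F [-1.  -0.4 -0.3] op 0.118
[[-0.5, -0.011, 0.866], [-0.866, -0.001, -0.5], [0.006, -1.0, -0.009]] [-0.208  0.167  1.912 -0.004  1.074  0.317]
tool d units [-0.018  0.194  0.02 ]
```

View pics/w7.png

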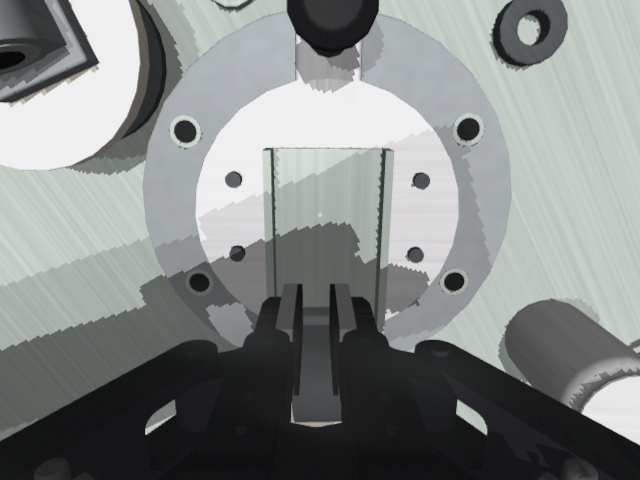

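Fingers are about 5 mm left of the channel's centre line (channel walls at cols 270 and 385); correct and descend behind the housing.

Call:
arm_command(
  steps=[
    {"hand": 0.12, "travel": [-0.018, 0, 0.019], "rotation": [0, 0, 0]},
    {"hand": 0.12, "travel": [0, 0.08, 0], "rotation": [0, 0, 0]},
    {"hand": 0.12, "travel": [0, 0.05, 0], "rotation": [0, 0, 0]},
    {"hand": 0.12, "travel": [0, 0, 0], "rotation": [0, 0, 0]},
  ],
)

```text
time: 10.22
eef_pos: [0.5816, -0.0154, 0.1207]
tcp_rot: [0.355, -0.612, 0.612, -0.353]
contact_force: [-0.3, 1.0, -0.2]
opening: 0.12
```

```bash
python3 - <<'E'
from h import *
ab(); to([*(C+.012*u),.098])
im,d,s=shot('wrist','w8')
ims,ds,_=shot('side','s8')
cv2.imwrite('pics/s8c.png',cv2.resize(ims[200:440,230:430],None,fx=2.5,fy=2.5))
E
```

```text
t 10.225 p [ 0.5816 -0.0154  0.1207] F [-0.3  1.  -0.2] op 0.12
[[-0.498, -0.003, 0.867], [-0.867, -0.002, -0.498], [0.003, -1.0, -0.001]] [-0.2    0.234  1.907 -0.003  1.003  0.324]
a 0.00882522791036004 b 0.0034285842324932167 toolx·u 0.9999699365700423
t 10.225 p [ 0.5816 -0.0154  0.1207] F [-0.3  1.  -0.2] op 0.12
[[-0.498, -0.003, 0.867], [-0.867, -0.002, -0.498], [0.003, -1.0, -0.001]] [-0.2    0.234  1.907 -0.003  1.003  0.324]
tool d units [ 0.01   0.076 -0.011]
```

View pics/w8.png

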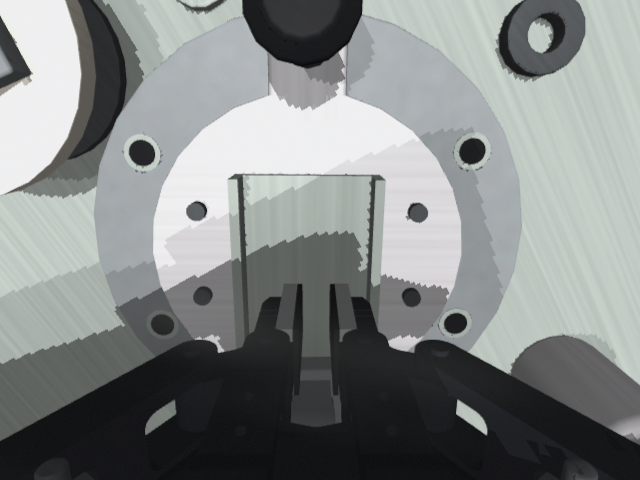

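View pics/s8c.png

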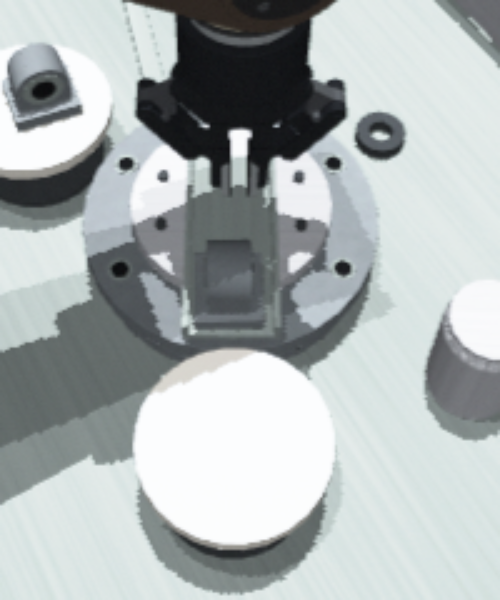

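Fingers are over the channel behind the housing, now about 3 mm to the right; correct and go down.

Call:
arm_command(
  steps=[
    {"hand": 0.12, "travel": [0, 0, -0.012], "rotation": [0, 0, 0]},
    {"hand": 0.12, "travel": [0, 0.045, 0], "rotation": [0, 0, 0]},
    {"hand": 0.12, "travel": [0, 0.025, 0], "rotation": [0, 0, 0]},
    {"hand": 0.12, "travel": [0, 0, 0], "rotation": [0, 0, 0]},
  ],
)

```text
time: 10.82
eef_pos: [0.5798, -0.0139, 0.1013]
tcp_rot: [0.354, -0.611, 0.613, -0.354]
contact_force: [-0.9, -0.0, 0.7]
opening: 0.121
```

```bash
python3 - <<'E'
from h import *
ab(); to([*(C+.012*u),.098])
E
```

```text
t 10.825 p [ 0.5798 -0.0139  0.1013] F [-0.9 -0.   0.7] op 0.121
[[-0.498, 0.002, 0.867], [-0.867, -0.003, -0.498], [0.002, -1.0, 0.004]] [-0.198  0.256  1.922 -0.004  0.961  0.326]
a 0.008435245591998944 b 0.0011102152596201417 toolx·u 0.9999737464898982
t 10.825 p [ 0.5798 -0.0139  0.1013] F [-0.9 -0.   0.7] op 0.121
[[-0.498, 0.002, 0.867], [-0.867, -0.003, -0.498], [0.002, -1.0, 0.004]] [-0.198  0.256  1.922 -0.004  0.961  0.326]
tool d units [ 0.012  0.011 -0.004]
```

Call:
arm_command(
  steps=[
    {"hand": 0.12, "travel": [0, 0.018, 0], "rotation": [0, 0, 0]},
    {"hand": 0.12, "travel": [0.03, 0, -0.002], "rotation": [0, 0, 0]},
    {"hand": 0.12, "travel": [0.03, 0, 0], "rotation": [0, 0, 0]},
    {"hand": 0.12, "travel": [0.03, 0, 0], "rotation": [0, 0, 0]},
    {"hand": 0.12, "travel": [0, 0, 0], "rotation": [0, 0, 0]},
  ],
)

```text
time: 11.45
eef_pos: [0.565, -0.0391, 0.0958]
tcp_rot: [0.354, -0.611, 0.614, -0.354]
contact_force: [-0.4, -0.6, 0.0]
opening: 0.116
```

```bash
python3 - <<'E'
from h import *
ab()
E
```

```text
t 11.45 p [ 0.565  -0.0391  0.0958] F [-0.4 -0.6  0. ] op 0.116
[[-0.499, 0.003, 0.867], [-0.867, -0.004, -0.499], [0.002, -1.0, 0.004]] [-0.247  0.236  1.958 -0.004  0.944  0.277]
a 0.03771071000832879 b 0.0006411999867443688 toolx·u 0.9999691380158472
```

Call:
arm_command(
  steps=[
    {"hand": 0.12, "travel": [0.025, 0, 0], "rotation": [0, 0, 0]},
    {"hand": 0.12, "travel": [0.025, 0, 0], "rotation": [0, 0, 0]},
    {"hand": 0.12, "travel": [0.025, 0, 0], "rotation": [0, 0, 0]},
    {"hand": 0.12, "travel": [0.025, 0, 0], "rotation": [0, 0, 0]},
    {"hand": 0.12, "travel": [0.02, 0, 0], "rotation": [0, 0, 0]},
    {"hand": 0.12, "travel": [0, 0, 0], "rotation": [0, 0, 0]},
  ],
)

```text
time: 12.2
eef_pos: [0.5473, -0.0712, 0.0972]
tcp_rot: [0.352, -0.611, 0.614, -0.356]
contact_force: [0.6, 1.6, -0.6]
opening: 0.123
```

```bash
python3 - <<'E'
from h import *
ab()
ims,ds,_=shot('side','s9')
cv2.imwrite('pics/s9c.png',cv2.resize(ims[200:440,230:430],None,fx=2.5,fy=2.5))
E
```

```text
t 12.2 p [ 0.5473 -0.0712  0.0972] F [ 0.6  1.6 -0.6] op 0.123
[[-0.5, 0.007, 0.866], [-0.866, -0.001, -0.5], [-0.003, -1.0, 0.007]] [-3.140e-01  2.030e-01  1.995e+00  1.000e-03  9.360e-01  2.090e-01]
a 0.07432322267602548 b 0.001038459426014729 toolx·u 0.9999568362467077
```

View pics/s9c.png

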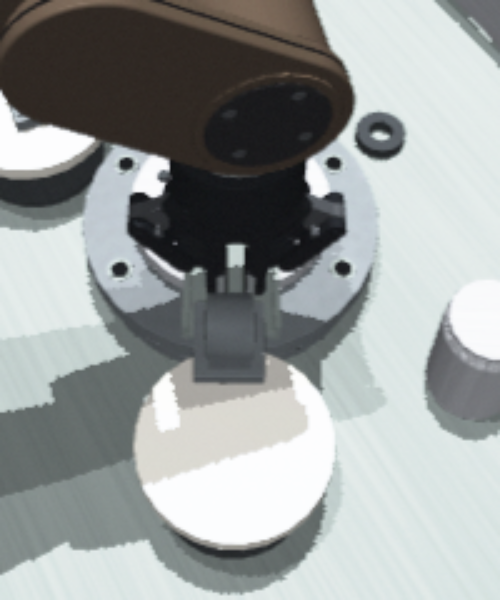

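The housing's foot is leaving the channel straight onto the plate. Continue.

Call:
arm_command(
  steps=[
    {"hand": 0.12, "travel": [0.025, 0, 0], "rotation": [0, 0, 0]},
    {"hand": 0.12, "travel": [0.025, 0, 0], "rotation": [0, 0, 0]},
    {"hand": 0.12, "travel": [0.025, 0, 0], "rotation": [0, 0, 0]},
    {"hand": 0.12, "travel": [0.025, 0, 0], "rotation": [0, 0, 0]},
    {"hand": 0.12, "travel": [0.025, 0, 0], "rotation": [0, 0, 0]},
    {"hand": 0.12, "travel": [0, 0, 0], "rotation": [0, 0, 0]},
  ],
)

```text
time: 13.0
eef_pos: [0.5264, -0.1057, 0.0961]
tcp_rot: [0.352, -0.611, 0.613, -0.355]
contact_force: [-0.1, 1.1, -1.1]
opening: 0.119
```

```bash
python3 - <<'E'
from h import *
ab()
ims,ds,_=shot('side','s10')
cv2.imwrite('pics/s10c.png',cv2.resize(ims[200:440,230:430],None,fx=2.5,fy=2.5))
E
```

```text
t 13.0 p [ 0.5264 -0.1057  0.0961] F [-0.1  1.1 -1.1] op 0.119
[[-0.5, 0.005, 0.866], [-0.866, -0.0, -0.5], [-0.002, -1.0, 0.005]] [-3.88e-01  1.76e-01  2.03e+00  2.00e-03  9.31e-01  1.35e-01]
a 0.11463810137011968 b -0.00021282830897573907 toolx·u 0.9999585352034619
```

View pics/s10c.png

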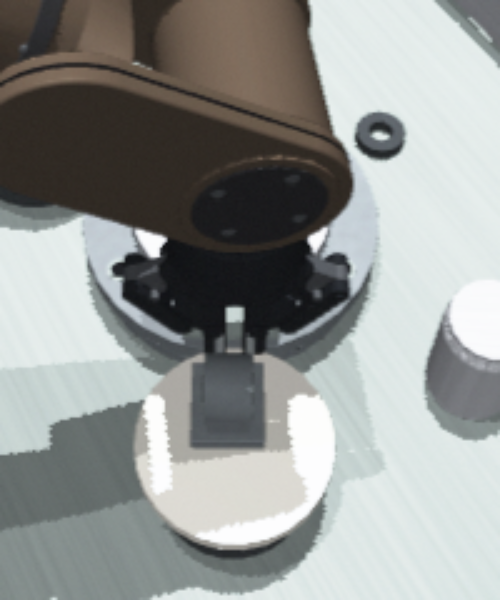

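Foot front edge is at the plate centre (228,447); about 20 mm to go, in agreement with the TCP position.

Call:
arm_command(
  steps=[
    {"hand": 0.12, "travel": [0.025, 0, 0], "rotation": [0, 0, 0]},
    {"hand": 0.12, "travel": [0.022, 0, 0], "rotation": [0, 0, 0]},
    {"hand": 0.12, "travel": [0.012, 0, 0], "rotation": [0, 0, 0]},
    {"hand": 0.12, "travel": [0, 0, 0], "rotation": [0, 0, 0]},
    {"hand": 0.12, "travel": [-0.06, 0, 0], "rotation": [0, 0, 0]},
    {"hand": 0.12, "travel": [-0.04, -0.02, 0], "rotation": [0, 0, 0]},
    {"hand": 0.12, "travel": [0, -0.18, 0], "rotation": [0, 0, 0]},
    {"hand": 0.12, "travel": [0, -0.2, 0], "rotation": [0, 0, 0]},
    {"hand": 0.12, "travel": [-0.2, -0.1, 0], "rotation": [0, 0, 0]},
    {"hand": 0.12, "travel": [-0.2, 0, 0], "rotation": [0, 0, 0]},
    {"hand": 0.12, "travel": [-0.2, 0, 0], "rotation": [0, 0, 0]},
    {"hand": 0.12, "travel": [0, 0, 0], "rotation": [0, 0, 0]},
  ],
)

```text
time: 14.55
eef_pos: [0.6241, 0.0656, 0.2529]
tcp_rot: [0.353, -0.608, 0.615, -0.357]
contact_force: [0.5, -0.3, -0.0]
opening: 0.119
```

```bash
python3 - <<'E'
from h import *
ab()
ims,ds,_=shot('side','s11'); W=cloud('side',ds); im,d,s=shot('wrist','w11'); W2=cloud('wrist',d,s)
for w in (W,W2):
    P=w.reshape(-1,3); P=P[~np.isnan(P[:,0])]; a=(P[:,:2]-C)@u; b=(P[:,:2]-C)@n
    m=(P[:,2]>.1)&(P[:,2]<.12)&(a>.1)&(a<.23)&(abs(b)<.04)
    if m.sum(): print('barrel',m.sum(),np.round(np.percentile(a[m],[2,50,98]),3),np.round(np.percentile(b[m],[2,98]),3),P[m][:,2].max())
    m=(P[:,2]>.115)&(P[:,2]<.16)&(a>-.12)&(a<-.06)&(abs(b)<.03)
    if m.sum(): print('knob',np.median(P[m],0))
cv2.imwrite('pics/s11c.png',cv2.resize(ims[180:440,200:440],None,fx=2.3,fy=2.3))
E
```

```text
t 14.55 p [0.6241 0.0656 0.2529] F [ 0.5 -0.3 -0. ] op 0.119
[[-0.496, 0.009, 0.868], [-0.868, -0.006, -0.496], [0.0, -1.0, 0.011]] [-0.055  0.182  1.707 -0.005  1.243  0.466]
a -0.08254878986014319 b 0.0005509095241305537 toolx·u 0.9999895626394613
barrel 507 [0.154 0.175 0.188] [-0.02   0.008] 0.11462350027179524
knob [0.62447966 0.06681173 0.12461342]
knob [0.62833222 0.07063776 0.12720103]
```

View pics/s11c.png

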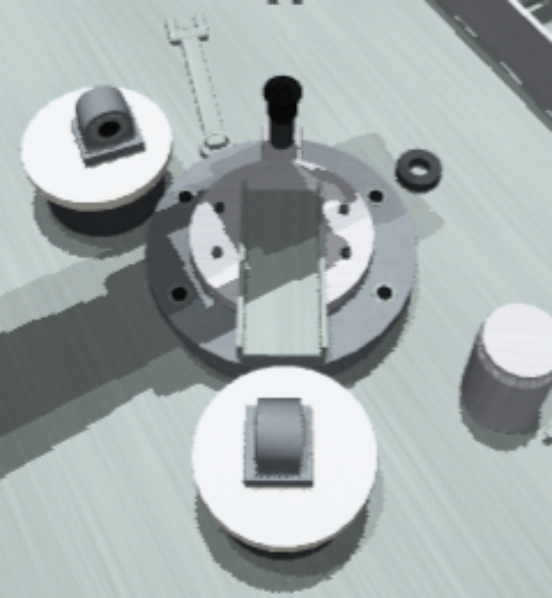

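View pics/w11.png

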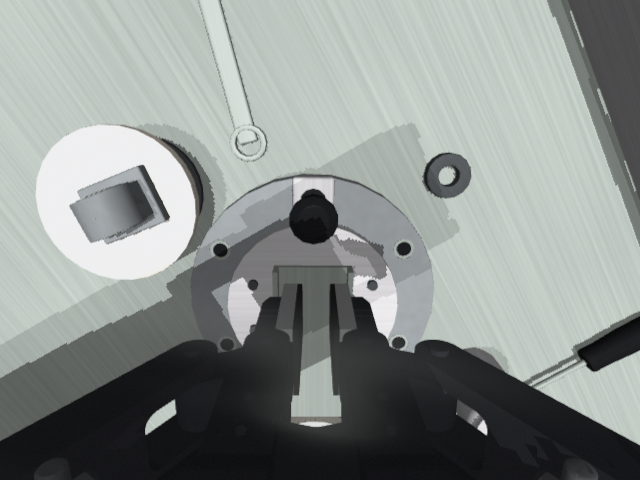

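The housing stands upright near the centre of the plate: barrel centre about 0.171 m out and 6 mm to the side. The knob height is the home value (0.127), and the arm is clear.

```bash
python3 - <<'E'
from h import *
print(ctrl.sign_off())
E
```

```text
the job is handed in; nothing more can be done
None
```

The job is handed in at about 14.7 s: the housing stands upright on the empty stand and the fixture is pinned facing it. I drew the index pin by its knob, turned the fixture +60° and let the pin drop home. Then I pushed the housing along the channel onto the plate with the nearly closed fingers, without lifting it.

**Last checks:**
- **Pin:** the knob top measured 0.127 m, the same as at the start, so the pin is home.
- **Housing:** the barrel centre was about 171 mm from the swivel axis and about 6 mm to one side, against a limit of 32 mm.
- **Other things:** the other housing, wrench and tin look undisturbed in the last pictures. I judged that by eye and did not measure it.
- **Arm:** it was clear of everything, with the wrist force near zero.

**One reading disagreed:** while I lowered the pin, the wrist force still read about −8 N at the height where I had first gripped the knob. After release, the knob height showed the pin fully home. I never measured the drawn pin height directly. I inferred it from the tool rising about 11 to 19 mm and the turntable turning freely.

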